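Latch the jewellery box and push it home into the kerb's corner

ROBOT

A 7-joint arm with a two-finger parallel gripper is mounted at the origin on the work surface. World frame = base frame: x ahead of the robot, y to its left, z up, the work surface at z = 0. Lengths are in m, angles in degrees, forces in N, time in s.
With the tool pointing down it reaches from about 0.425 to 0.875 m from the base axis. Payload 4.7 kg.
Tool frame: the origin (TCP) lies on the centre line of the jaws, within the pads' length; the fingertips stand 11 mm ahead of it and the grasp point (between the pads) lies 8 mm behind it; z points along the fingers, y is the direction in which the jaws open and shut (so a half turn about z gives the same grasp; the last joint's range is limited). The gripper opens to 87 mm and grips with 3 to 60 N. Pads are 19 mm wide; open, the fingers measure 117 mm over their backs; the gripper's body (75 mm by 190 mm) begins 51 mm behind the grasp point.
Start: joints at [-66.114, 18.392, -4.016, 83.108, 1.295, 78.541, -3.26], TCP at [0.255, 0.598, 0.234] pointing down, gripper open.
Joint ranges: [-163.93, 163.93], [-17.29, 119.83], [-79.2, 71.16], [3.27, 140.29], [-89.18, 269.18], [5.43, 117.66], [-154.24, 154.24]. Speed limits (degrees/s): [147.25, 147.25, 180, 180, 180, 180, 180].

INTERFACE

Orientations are given as [roll, pitch, yaw] about the fixed x, y, z axes, in that order (R = Rz(yaw) Ry(pitch) Rx(roll)).
In Python, from cell import env gives the robot as it stands.
- The arm moves only by the tool servo_tool, never from a script. Its argument "moves" is text: rows parted by semicolons, each of 7 numbers parted by spaces: the shift along the tool's x, y, z as a fraction of full scale, then the turn, a rotation vector about the tool's x, y, z as a fraction of full scale, then the gripper's target within -1 to 1 (shut at 1, half-way at 0, fully open at -1). A call has 1 to 20 rows; each row shifts and turns the pose as measured when the row begins, along the tool's axes as they then stand; what a row does not reach is not made up. Full scale, the value 1, is 1000 mm for a shift and 0.5 rad for a turn. A row lasts 1/12 s, in which the tool goes at most 41.7 mm and 7.16 degrees, less where a joint would pass 70% of its speed; a pose out of reach is approached as far as the arm can. A call with a number of a shift or a turn outside -1 to 1 is refused whole. A call with a gripper value outside its range is refused whole. The fingers move at their own pace and stop on an object; "squeeze" is the grip in N (left out, the last holds). Time passes only in rows, so rows that do not move let the fingers close. It gives the time, the measured TCP pose, the force and the opening at its end, in the units of the state.
- env.get_obs(): the state, without advancing time (a new reading comes with each control period).
- env.read_camera(name): name is "scene" or "top" or "wrist"; returns a dict with "img" (480x640x3 uint8, red, green, blue), "range_z" (480x640 float32, m along the optical axis (not along the pixel's ray), 0 where there is no reading), "mtx" (3x3 intrinsics, pixels), "T" (4x4, takes a point from camera to world coordinates); the wrist camera has in their place "hand_eye" (4x4, takes a point from camera to tool coordinates, whose origin is the TCP and whose axes are the flange's). Camera axes: x right, y up, looking along -z (the intrinsics and any distortion apply to the point x, -y, -z); pixel columns grow to the right and rows downward; lengths in m; the calibration is good to about 2 mm. A picture is of the moment at which its call begins: read the wrist's pose just before it.
- env.sign_off(): hands the job in, once; it reports no verdict.
The state is a dict: "time_s": time; "qpos": joint angles; "joint_velocities": joint speeds; "effort": joint torques, N m; "tool_pos": TCP position; "tool_rot": TCP orientation; "force": force on the tool from outside, world axes, zero at the start; "wrist_torque": the same for the moment, N m; "grip_width": finger opening in m.
Only numpy, scipy, OpenCV 4.12 (cv2) and the standard library are available. Lean on these libraries where they do the work, as an engineer would, in place of code of your own. Each camera call takes 0.05 s, during which the arm holds its last target.

TASK

The small wooden jewellery box stands askew out on the concrete mantel with its lever latch hanging open: fold the latch lever down flat against the front of the box, and push the box along the shelf into the corner on its own side of the short concrete kerb, until its back lies flat against the long kerb and its left end, seen from the robot, against the short one. Work with the fingertips only: do not lift or tip the box, keep its lid shut, and leave everything else standing where it is.

Things in the scene. Friction and masses are not known exactly. Their poses are not given: they have to be found in the camera images.
- jewel_box: dark wooden jewellery box, 120 mm deep (its x) by 180 mm wide (its y) by 75 mm high, about 0.7 kg, loose on the shelf. Origin: centre of its underside. Its -x face is the front with the latch, its +x face the back, its +y end the left end. It slides at some 3 to 8 N and stays level when pushed below 50 mm high. The lid is the top 19 mm
- latch (a joint): angle of the brass lever latch mid-width on the box's front face, rad: 0 folded flat against the box (lever hanging down), grows as the free end swings out and up; 1.57 sticks straight out from the face, 1.9 is its stop. A light friction hinge (about 0.5 N at the tip) keeps it where it is left
- latch_tip (a point): middle of the latch lever's free end (rolled edge 6 mm thick), 34 mm from its pivot; the pivot runs along the box's y, 50 mm above the shelf and 5 mm out from the front face. The lever is 22 mm wide, 37 mm long over all; folded, it stands about 10 mm proud of the face with its end 13 mm above the shelf
- lid (a joint): angle of the box's lid about a hinge along its back top edge, rad: 0 shut, grows as it opens; it lies shut by its weight (0.12 kg) and is shut at the start
- kerb: T-shaped fixed kerb of cast concrete, 40 mm high and thick, axes parallel to the world's. The long kerb runs along y, the length of the shelf, its front face in this frame's plane x = 0; the short kerb stands out from it towards -x for 160 mm, its -y face in the plane y = 0. Origin: foot of the corner between these faces. The box belongs in the quarter x < 0, y < 0
- back_left (a point): foot of the box's back left corner, belongs at the kerb's origin
- back_right (a point): foot of the box's back right corner
- front_left (a point): foot of the box's front left corner
- pebble_a: larger black ceramic pebble, 68 x 52 x 28 mm high, loose, not to be disturbed; origin at the centre of its underside
- pebble_b: smaller black ceramic pebble, 54 x 45 x 24 mm high, loose, not to be disturbed; origin at the centre of its underside
- timer: white silicone egg timer, an upright egg 60 mm across and 71 mm high, loose, not to be disturbed; origin at the centre of its underside
- vase: copper-tone vase, widest 104 mm, 220 mm high, loose, not to be disturbed; origin at the centre of its underside
- cloche_base: round wooden base of the glass dome, 156 mm across, 18 mm high, loose, not to be disturbed; origin at the centre of its underside
- dome: clear glass dome standing on the wooden base, 120 mm across, 161 mm high with its knob, loose, not to be disturbed; origin at the centre of its underside
- tealight: round concrete tealight holder, 68 mm across, 34 mm high, loose, not to be disturbed; origin at the centre of its underside

How it is judged (in metres and radians):
At the end, for the whole second after the job is handed in: The latch lever is folded against the box (within 0.15 rad), the lid is shut, both back corners of the box are within 5 mm of the long kerb and both left corners within 5 mm of the short kerb, and the box is flat on the shelf and at rest (value of joint latch below 0.15 rad and value of joint lid below 0.05 rad and x of each of back_left, back_right in the frame of kerb above -0.005 m and y of each of back_left, front_left in the frame of kerb above -0.005 m and height (world z) of jewel_box below 0.004 m and angle between jewel_box's own z axis and vertical below 0.03 rad and linear speed of jewel_box below 0.01 m/s); the robot touches nothing.
It fails at once if the box is lifted or tipped (height (world z) of jewel_box above 0.012 m or angle between jewel_box's own z axis and vertical above 0.12 rad).
It fails at once if the lid is opened (value of joint lid above 0.15 rad).
It fails at once if another thing on the mantel is moved by more than 15 mm or tipped over (distance of any of pebble_a, pebble_b, timer, vase, cloche_base, dome, tealight from where it was at the start of the episode above 0.015 m or angle between any of pebble_a, pebble_b, timer, vase, cloche_base, dome, tealight's own z axis and vertical above 0.25 rad).
It also fails if it takes over 61 s, if anything falls off the work surface, if the arm or the gripper's body presses on something with over 40 N, if the wrist force passes 120 N, or if a joint passes its speed limit or range.

## Working session

There is one attempt and no reset: what is moved stays moved. The work goes in short steps, Python scripts to look and compute and a tool call to move; the robot and the scene stay as the last step left them, time stands still between calls to the robot, and variables do not carry over. Pictures are saved under pics/ and viewed, and the job is handed in when it is done.

Besides the shell and the picture viewer there is one more tool, called after "Call:" by a JSON object that holds its "name" and its "arguments", one argument or row to a line. servo_tool: Moves the arm, as the interface text tells. Its arguments: {"type":"object","properties":{"moves":{"type":"string"},"squeeze":{"type":"number"}},"required":["moves"]}

```bash
ls; mkdir -p pics
cat > h.py <<'E'
from cell import env
import numpy as np, cv2
def snap(cam,name):
    d=env.read_camera(cam); cv2.imwrite(f'pics/{name}.png',d['img'][:,:,::-1]); np.savez(f'pics/{name}.npz',**d); return d
def pts(d,T=None):
    T=d['T'] if T is None else T
    z=d['range_z']; v,u=np.mgrid[0:480,0:640]; K=d['mtx']
    p=np.stack([(u-K[0,2])/K[0,0]*z,-(v-K[1,2])/K[1,1]*z,-z],-1)
    return p@T[:3,:3].T+T[:3,3]
E
python3 - <<'E'
from h import *
print(env.get_obs())
for c in ['scene','top']:
    d=snap(c,c+'0'); print(d['mtx'],d['T'],d.keys())
E
```

```text
pics
{'time_s': 0.0, 'qpos': array([-66.11439182,  18.43961451,  -4.01462513,  83.17538082,
         1.29657457,  78.53936232,  -3.25979974]), 'joint_velocities': array([-0.07369022,  0.07195065, -0.0688079 ,  0.0573386 ,  0.02089211,
       -0.00592608,  0.03322746]), 'effort': array([-1.39634226e-04, -4.91296327e+01, -4.04075654e-01, -3.12525487e+01,
       -6.38505793e-02,  4.38332255e-02,  1.84499399e-04]), 'tool_pos': array([0.25464343, 0.59747025, 0.23245088]), 'tool_rot': array([-1.79890968e+02,  7.52583530e-03,  1.56923814e+02]), 'force': array([-0.09620038, -0.15286418, -0.35207834]), 'wrist_torque': array([0.01501615, 0.0026525 , 0.01252125]), 'grip_width': 0.08732829974439603}
[[443.04080726   0.         313.20151079]
 [  0.         443.04080726 246.35262133]
 [  0.           0.           1.        ]] [[-0.04002948 -0.82326671  0.56624162  1.09508587]
 [ 0.99906901 -0.02385416  0.03594555  0.06959368]
 [-0.01608556  0.56715334  0.82345513  0.8633857 ]
 [ 0.          0.          0.          1.        ]] dict_keys(['img', 'range_z', 'mtx', 'T'])
[[601.94185464   0.         308.58992254]
 [  0.         601.94185464 233.23305027]
 [  0.           0.           1.        ]] [[-0.02022672  0.99093212 -0.13283225  0.36904837]
 [-0.99953642 -0.02306617 -0.01987221  0.01446592]
 [-0.02275594  0.13236872  0.9909393   1.37271648]
 [ 0.          0.          0.          1.        ]] dict_keys(['img', 'range_z', 'mtx', 'T'])
```

View pics/scene0.png

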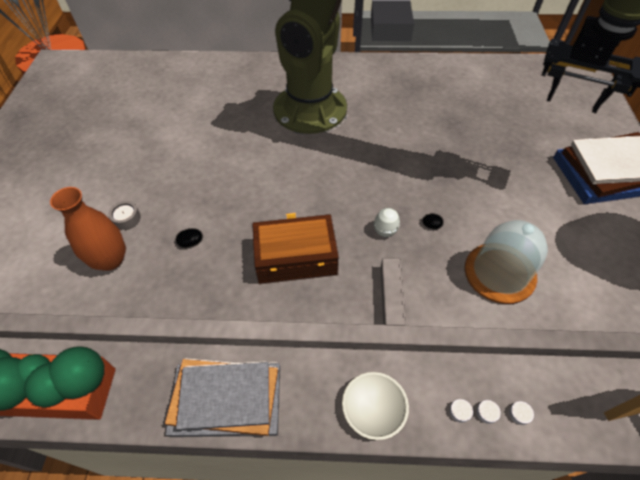

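View pics/top0.png

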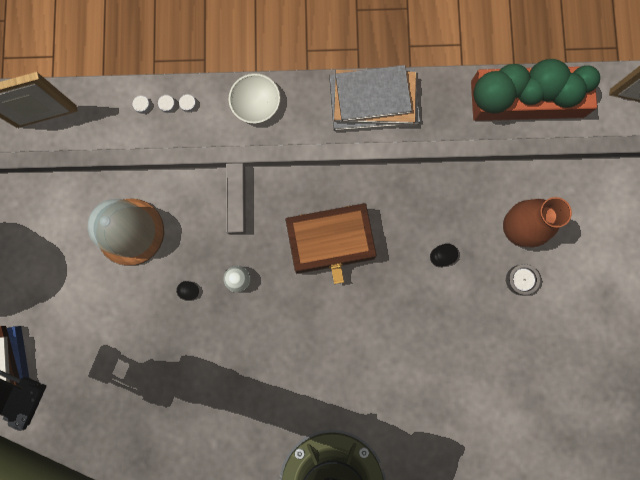

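The top view shows the box at about (332,238) with its latch at (338,272). The short kerb is at (235,198), the long kerb's edge runs along row ~160, the timer is at (236,278), the small pebble at (188,290) and the large pebble at (444,255). Next I'll measure these.

Run:
```python
from h import *
for n in ['top0','scene0']:
    d=dict(np.load(f'pics/{n}.npz')); P=pts(d); 
    x,y,z=P[...,0],P[...,1],P[...,2]; ok=d['range_z']>0
    tab=ok&(x>.3)&(x<.6)&(y>-.2)&(y<.2)&(abs(z)<.01); print(n,'table z',np.median(z[tab]))
    # box top
    m=ok&(x>.3)&(x<.68)&(y>-.17)&(y<.13)&(z>.065)&(z<.085)
    q=P[m]; n_,lab,st,ce=cv2.connectedComponentsWithStats(m.astype('uint8'))
    k=1+np.argmax(st[1:,4]); q=P[lab==k]; print('boxtop',len(q),np.median(q[:,2]))
    r=cv2.minAreaRect((q[:,:2]*1000).astype('float32')); print(r, cv2.boxPoints(r))
    # kerb
    m=ok&(abs(z-.04)<.006)&(x>.4)&(x<.85)&(y>-.4)&(y<.45)
    n_,lab,st,ce=cv2.connectedComponentsWithStats(m.astype('uint8'))
    for k in range(1,n_):
        if st[k,4]>60:
            q=P[lab==k]; print('z40 comp',st[k],np.percentile(q,[1,50,99],axis=0).round(4).tolist())
    m=ok&(z>.012)&(x>.25)&(x<.72)&(y>-.6)&(y<.6)
    n_,lab,st,ce=cv2.connectedComponentsWithStats(m.astype('uint8'))
    for k in range(1,n_):
        if st[k,4]>60:
            q=P[lab==k]; print('obj',st[k],np.percentile(q,[1,50,99],axis=0).round(3).tolist())
```

```text
top0 table z 0.0001907535273596439
boxtop 4525 0.0754300097109033
((530.8790283203125, -7.058746337890625), (127.58592224121094, 180.06150817871094), 9.375513076782227) [[ 453.27185    71.37721 ]
 [ 482.6046   -106.27901 ]
 [ 608.4862    -85.494705]
 [ 579.15344    92.161514]]
z40 comp [350 100  66  24 437] [[0.7974, -0.2062, 0.0345], [0.8078, -0.1661, 0.0398], [0.8473, -0.0655, 0.0454]]
z40 comp [334 103   8  19 106] [[0.806, -0.0381, 0.0346], [0.8239, -0.0296, 0.0402], [0.8471, -0.0224, 0.0458]]
z40 comp [ 128  139  375   94 7495] [[0.5633, -0.3904, 0.0345], [0.7289, 0.1024, 0.0401], [0.7532, 0.4398, 0.0455]]
z40 comp [332 270  12  14  81] [[0.4354, -0.0326, 0.0364], [0.446, -0.0216, 0.0433], [0.4619, -0.0086, 0.0459]]
obj [  63  151  529   84 4191] [[0.556, -0.58, 0.013], [0.714, 0.19, 0.038], [0.72, 0.582, 0.046]]
obj [ 503  197   69   51 2539] [[0.505, -0.465, 0.037], [0.548, -0.419, 0.15], [0.595, -0.388, 0.222]]
obj [  87  199   77   67 3956] [[0.492, 0.381, 0.013], [0.553, 0.429, 0.126], [0.633, 0.502, 0.178]]
obj [ 285  203   91   81 4832] [[0.446, -0.096, 0.034], [0.529, -0
[... 1545 characters left out ...]
599, 0.462]]
obj [  50  187   90   84 4180] [[0.41, -0.468, 0.017], [0.57, -0.422, 0.123], [0.604, -0.39, 0.221]]
obj [374 208  26  29 585] [[0.435, 0.175, 0.015], [0.467, 0.2, 0.054], [0.48, 0.23, 0.073]]
obj [ 252  213   87   69 4938] [[0.466, -0.096, 0.015], [0.558, -0.006, 0.076], [0.607, 0.086, 0.08]]
obj [423 213  21  16 260] [[0.412, 0.294, 0.013], [0.435, 0.316, 0.023], [0.45, 0.341, 0.028]]
obj [ 465  220   83   84 4981] [[0.52, 0.379, 0.014], [0.599, 0.43, 0.106], [0.639, 0.513, 0.178]]
obj [176 228  27  20 411] [[0.474, -0.29, 0.012], [0.502, -0.259, 0.026], [0.521, -0.232, 0.032]]
obj [   4  258  594   76 2529] [[0.559, -0.572, 0.019], [0.704, 0.197, 0.041], [0.72, 0.574, 0.044]]
```

Run:
```python
from h import *
for n in ['top0','scene0']:
    d=dict(np.load(f'pics/{n}.npz')); P=pts(d); 
    x,y,z=P[...,0],P[...,1],P[...,2]; ok=d['range_z']>0
    m=ok&(z>.03)&(z<.047)&(x>.66)&(x<.70); print('short kerb y', np.percentile(y[m&(y>.1)&(y<.26)],[0.5,2,5,50,95,98,99.5]).round(4))
    m=ok&(z>.03)&(z<.047)&(x>.5)&(y>.165)&(y<.2); print('short kerb x min', np.percentile(x[m],[.1,.5,2]).round(4))
    for a,b in [(-.3,-.2),(-.1,.0),(.05,.12),(.25,.35)]:
        m=ok&(z>.032)&(z<.047)&(x>.66)&(x<.79)&(y>a)&(y<b); print('long kerb x',a, np.percentile(x[m],[.5,2,5,50,95,98,99.5]).round(4))
    # latch by region in front of box; box axes
    c=np.cos(np.radians(9.4)); s=np.sin(np.radians(9.4)); bx=(x-.531)*c+(y+.007)*s; by=-(x-.531)*s+(y+.007)*c
    m=ok&(bx<-.062)&(bx>-.12)&(abs(by)<.04)&(z>.012)&(z<.12)
    q=np.stack([bx[m],by[m],z[m]],1); q=q[np.argsort(q[:,0])]; print(len(q)); print(q[::max(1,len(q)//25)].round(4))
    m=ok&(z>.069)&(z<.083)&(abs(bx)<.08)&(abs(by)<.1); print('box bx',np.percentile(bx[m],[.5,2,98,99.5]).round(4),'by',np.percentile(by[m],[.5,2,98,99.5]).round(4))
d=cv2.imread('pics/top0.png'); cv2.imwrite('pics/t1.png',cv2.resize(d[190:300,210:390],None,fx=4,fy=4,interpolation=cv2.INTER_CUBIC))
```

```text
short kerb y [0.1874 0.1878 0.1882 0.2059 0.2253 0.2261 0.2266]
short kerb x min [0.554  0.5545 0.5585]
long kerb x -0.3 [0.7132 0.7138 0.7147 0.7329 0.7511 0.7527 0.7537]
long kerb x -0.1 [0.713  0.7134 0.7145 0.7326 0.7514 0.7523 0.7535]
long kerb x 0.05 [0.713  0.7136 0.7144 0.7323 0.7513 0.7524 0.7537]
long kerb x 0.25 [0.713  0.7136 0.7145 0.7328 0.7514 0.7524 0.7534]
165
[[-0.0966  0.0012  0.0373]
 [-0.0959  0.0081  0.0495]
 [-0.0942  0.0031  0.0404]
 [-0.093  -0.0015  0.0453]
 [-0.0915  0.0048  0.039 ]
 [-0.0903  0.0002  0.0423]
 [-0.089   0.0066  0.0398]
 [-0.0877 -0.0093  0.0434]
 [-0.0863 -0.0029  0.0403]
 [-0.0851 -0.0075  0.0439]
 [-0.0839 -0.001   0.0439]
 [-0.0826 -0.0057  0.0448]
 [-0.0812 -0.0105  0.0442]
 [-0.0801 -0.004   0.0462]
 [-0.0786  0.0047  0.0471]
 [-0.0773  0.      0.0481]
 [-0.0762  0.0065  0.0496]
 [-0.0747  0.0017  0.0473]
 [-0.0734 -0.0053  0.0426]
 [-0.0722 -0.0076  0.0514]
 [-0.0712 -0.0034  0.0477]
 [-0.0697  0.0053  0.0497]
 [-0.0685  0.0006  0.0518]
 [-0.067   0.007   0.0479]
 [-0.0656 -0.0089  0.049 ]
 [-0.0645 -0.0024  0.0507]
 [-0.0633 -0.0023 
[... 1033 characters left out ...]

 [-0.0887  0.0087  0.0428]
 [-0.088  -0.0007  0.0453]
 [-0.0875  0.0016  0.0456]
 [-0.0874 -0.0057  0.0432]
 [-0.0873  0.0063  0.0449]
 [-0.0868 -0.0104  0.0447]
 [-0.0866 -0.008   0.0446]
 [-0.0864 -0.001   0.0436]
 [-0.0851  0.0013  0.0448]
 [-0.0845 -0.0034  0.0464]
 [-0.0842  0.006   0.0451]
 [-0.0837  0.0036  0.0461]
 [-0.0837 -0.0106  0.0448]
 [-0.0834 -0.006   0.0444]
 [-0.0832 -0.0083  0.0451]
 [-0.0824  0.0083  0.0469]
 [-0.0822 -0.0036  0.0455]
 [-0.081   0.0057  0.0453]
 [-0.0804  0.001   0.047 ]
 [-0.0802  0.008   0.046 ]
 [-0.0801  0.0033  0.0469]
 [-0.0793 -0.0014  0.0487]
 [-0.0769 -0.0109  0.0496]]
box bx [-0.0551 -0.0524  0.0637  0.0647] by [-0.0897 -0.0871  0.085   0.0878]
```

View pics/t1.png

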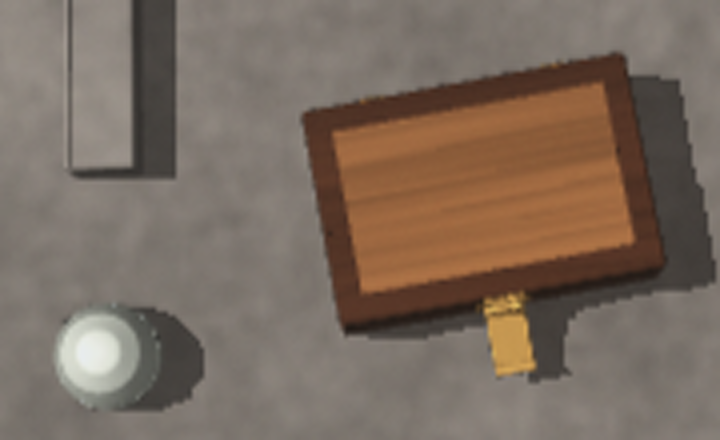

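Measured values, averaged over the two cameras:
- **Kerb corner:** about (0.7145, 0.187).
- **Box:** centre about (0.534, -0.007), yaw about +9.4°, top at 75 mm, which matches the given height.
- **Latch:** tip at about (0.438, -0.022, 0.041), so the angle is about 1.25 rad.

I'll move over now, keeping high.

Call:
{"name": "servo_tool", "arguments": {
  "moves": "-0.0272 -0.0279 0 0 0 0 0.9;-0.0272 -0.0279 0 0 0 0 0.9;-0.0272 -0.0279 0 0 0 0 0.9;-0.0272 -0.0279 0 0 0 0 0.9;-0.0272 -0.0279 0 0 0 0 0.9;-0.0272 -0.0279 0 0 0 0 0.9;-0.0272 -0.0279 0 0 0 0 0.9;-0.0272 -0.0279 0 0 0 0 0.9;-0.0272 -0.0279 0 0 0 0 0.9;-0.0272 -0.0279 0 0 0 0 0.9;-0.0272 -0.0279 0 0 0 0 0.9",
  "squeeze": 10
}}

```text
time_s: 1.02
tool_pos: [0.4084, 0.1883, 0.2241]
tool_rot: [-179.5, -0.5, 158.0]
force: [0.8, 0.2, 0.2]
grip_width: 0.0215
```

Call:
{"name": "servo_tool", "arguments": {
  "moves": "-0.009 -0.0342 0 0 0 -0.183 1;-0.009 -0.0342 0 0 0 -0.183 1;-0.009 -0.0342 0 0 0 -0.183 1;-0.009 -0.0342 0 0 0 -0.183 1;-0.009 -0.0342 0 0 0 -0.183 1;-0.009 -0.0342 0 0 0 -0.183 1;0 0 0 0 0 0 1"
}}

```text
time_s: 1.6
tool_pos: [0.4303, -0.0399, 0.2235]
tool_rot: [-179.8, -0.7, -169.7]
force: [0.0, 0.4, 0.5]
grip_width: 0.0004
```

```bash
cat >> h.py <<'E'
from scipy.spatial.transform import Rotation as Rn
def tool(o):
    T=np.eye(4); T[:3,:3]=Rn.from_euler('xyz',o['tool_rot'],degrees=True).as_matrix(); T[:3,3]=o['tool_pos']; return T
def st():
    o=env.get_obs(); print(o['time_s'],'pos',o['tool_pos'].round(4),'rot',o['tool_rot'].round(2),'F',o['force'].round(1),'w',round(o['grip_width'],4),'q',o['qpos'].round(0)); return o
def to(p,yaw=None,rx=180,ry=0):
    o=env.get_obs(); T=tool(o); d=T[:3,:3].T@(np.array(p)-T[:3,3]); print('tool delta',d.round(4))
    if yaw is not None:
        R=Rn.from_euler('xyz',[rx,ry,yaw],degrees=True).as_matrix(); print('rot units',(Rn.from_matrix(T[:3,:3].T@R).as_rotvec()/.5).round(3))
E
python3 - <<'E'
from h import *
o=st(); d=snap('wrist','w1'); T=tool(o)@d['hand_eye']; P=pts(d,T); np.save('pics/w1P.npy',P)
to([.4402,-.022,.1],189.4)
E
```

```text
1.6 pos [ 0.4303 -0.0399  0.2235] rot [-179.84   -0.67 -169.65] F [0.  0.4 0.5] w 0.0004 q [-35. -11.  33. 113.   6.  76.  96.]
tool delta [-0.0148  0.0127  0.123 ]
rot units [-0.002 -0.026  0.029]
```

View pics/w1.png

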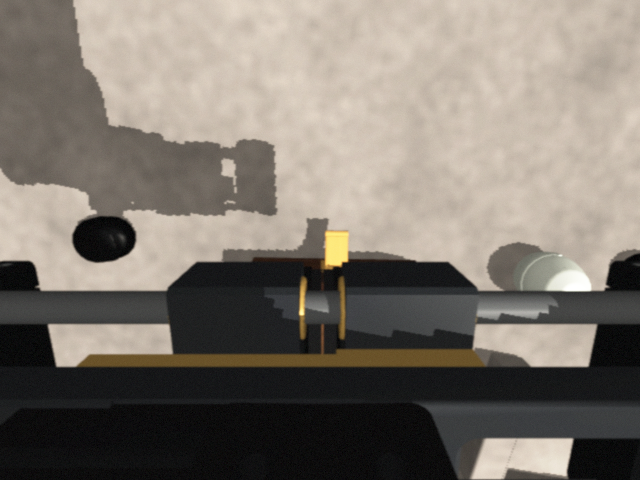

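The wrist view shows the lever at (337,248), the large pebble at (104,238) and the timer at (553,272). I'll measure the lever from here as a check.

Run:
```python
from h import *
d=np.load('pics/w1.npz'); P=np.load('pics/w1P.npy')
im=d['img'].astype(int); m=(im[...,0]-im[...,2]>90)&(d['range_z']>0.1)
m[:225]=0;m[275:]=0;m[:,:310]=0;m[:,360:]=0
q=P[m]; print(len(q),np.percentile(q,[2,50,98],axis=0).round(4))
for r in range(230,272,6):
    k=P[r][m[r]]; 
    if len(k): print(r,np.median(k,axis=0).round(4))
t=P[60:200,330:600].reshape(-1,3); print('table',np.median(t,axis=0))
```

```text
807 [[ 0.4364 -0.0331  0.0008]
 [ 0.4528 -0.0228  0.0454]
 [ 0.4757 -0.0113  0.0533]]
236 [ 0.4415 -0.024   0.0415]
242 [ 0.4468 -0.0226  0.0438]
248 [ 0.4523 -0.0221  0.0459]
254 [ 0.4578 -0.0211  0.0476]
260 [ 0.4628 -0.0202  0.0501]
266 [ 0.4692 -0.0265  0.0531]
table [0.31719405 0.08684666 0.00063304]
```

Call:
{"name": "servo_tool", "arguments": {
  "moves": "-0.007 0.006 0.02 0 -0.026 0.029 1;-0.007 0.006 0.03 0 0 0 1;0 0 0.035 0 0 0 1;0 0 0.035 0 0 0 1;0 0 0.025 0 0 0 1;0 0 0 0 0 0 1"
}}

```text
time_s: 2.15
tool_pos: [0.4426, -0.016, 0.0744]
tool_rot: [179.8, 0.4, -170.9]
force: [-1.0, 0.7, 0.2]
grip_width: 0.0004
```

Run:
```python
from h import *
o=st(); to([.441,-.0225,.035],189.4)
d=snap('scene','s1'); i=d['img'][170:310,200:440,::-1]; cv2.imwrite('pics/s1c.png',cv2.resize(i,None,fx=3,fy=3))
```

```text
2.15 pos [ 0.4426 -0.016   0.0744] rot [ 179.76    0.39 -170.86] F [-1.   0.7  0.2] w 0.0004 q [-36.   1.  35. 123.  -1.  56.  99.]
tool delta [ 0.0029 -0.0064  0.0393]
rot units [ 0.008  0.014 -0.009]
```

View pics/s1c.png

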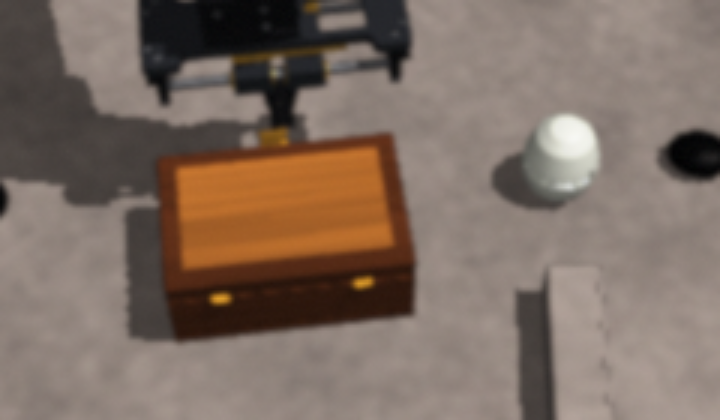

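The fingertips are just above and outside the lever, so I'll press down gently.

Call:
{"name": "servo_tool", "arguments": {
  "moves": "0.003 -0.0065 0.008 0.008 0.014 -0.009 1;0 0 0.008 0 0 0 1;0 0 0.008 0 0 0 1;0 0 0.008 0 0 0 1;0 0 0.008 0 0 0 1;0 0 0.006 0 0 0 1;0 0 0 0 0 0 1"
}}

```text
time_s: 2.78
tool_pos: [0.4473, -0.0208, 0.0323]
tool_rot: [179.9, 0.7, -170.5]
force: [-0.2, 0.4, 0.1]
grip_width: 0.0002
```

Run:
```python
from h import *
o=st(); to([.441,-.0225,.027],189.4)
d=snap('wrist','w2');T=tool(o)@d['hand_eye']; P=pts(d,T)
im=d['img'].astype(int); m=(im[...,0]-im[...,2]>90)&(d['range_z']>0.1); m[:,:250]=0;m[:,400:]=0
for r in range(150,300,8):
    k=P[r][m[r]]
    if len(k)>3: print(r,len(k),np.median(k,axis=0).round(4))
```

```text
2.7833 pos [ 0.4473 -0.0208  0.0323] rot [ 179.89    0.71 -170.5 ] F [-0.2  0.4  0.1] w 0.0002 q [-34.   6.  36. 125.  -5.  50. 103.]
tool delta [ 0.0066 -0.0006  0.0053]
rot units [0.004 0.025 0.003]
```

View pics/w2.png

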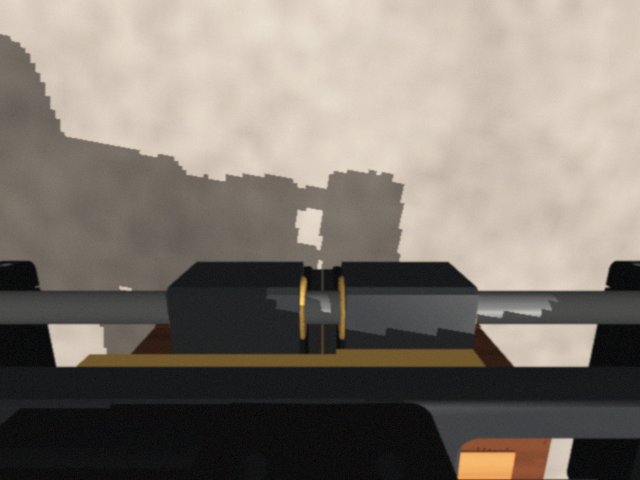

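Call:
{"name": "servo_tool", "arguments": {
  "moves": "0 0 0.005 0 0 0 1;-0.004 0 0.001 0 0 0 1;-0.004 0 0.0 0 0 0 1"
}}

```text
time_s: 3.08
tool_pos: [0.4553, -0.0196, 0.0264]
tool_rot: [179.9, 0.7, -170.5]
force: [-3.6, -0.9, 2.1]
grip_width: 0.0004
```

Call:
{"name": "servo_tool", "arguments": {
  "moves": "-0.003 0 0 0 0 0 1;-0.003 0 0.0 0 0 0 1;0 0 0 0 0 0 1"
}}

```text
time_s: 3.33
tool_pos: [0.4597, -0.0187, 0.0259]
tool_rot: [179.8, 0.3, -170.5]
force: [-1.8, 0.5, -0.3]
grip_width: 0.0006
```

Run:
```python
from h import *
o=st()
```

```text
3.3333 pos [ 0.4597 -0.0187  0.0259] rot [ 179.82    0.31 -170.52] F [-1.8  0.5 -0.3] w 0.0006 q [-34.   9.  35. 123.  -7.  50. 105.]
```

Call:
{"name": "servo_tool", "arguments": {
  "moves": "-0.004 0 0 0 0 0 1;-0.004 0 0 0 0 0 1;-0.004 0 0 0 0 0 1"
}}

```text
time_s: 3.58
tool_pos: [0.47, -0.0169, 0.0256]
tool_rot: [179.8, 0.1, -170.5]
force: [-4.3, -1.1, 3.4]
grip_width: 0.0003
```

Call:
{"name": "servo_tool", "arguments": {
  "moves": "0.02 0 0 0 0 0 1;0.01 0 0 0 0 0 1;0.01 0 -0.02 0 0 0 0.5;0 0 -0.04 0 0 0 -1;0 0 -0.04 0 0 0 -1;0 0 -0.04 0 0 0 -1;0 0 -0.02 0 0 0 -1"
}}

```text
time_s: 4.17
tool_pos: [0.4325, -0.0234, 0.1889]
tool_rot: [-180.0, 0.5, -170.6]
force: [0.6, 0.7, -0.0]
grip_width: 0.026
```

Run:
```python
from h import *
o=st()
d=snap('wrist','w3');T=tool(o)@d['hand_eye']; P=pts(d,T); np.save('pics/w3P.npy',P)
d=snap('top','t3'); cv2.imwrite('pics/t3c.png',cv2.resize(d['img'][190:300,210:390,::-1],None,fx=4,fy=4))
```

```text
4.1667 pos [ 0.4325 -0.0234  0.1889] rot [-179.99    0.52 -170.56] F [ 0.6  0.7 -0. ] w 0.026 q [-37. -10.  33. 117.   6.  71.  94.]
```

View pics/w3.png

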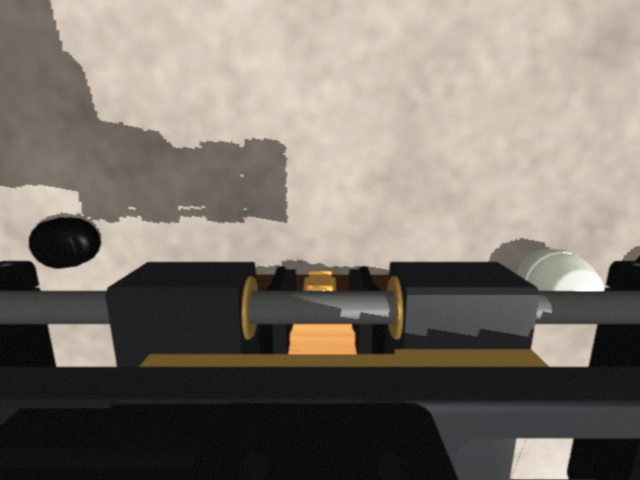

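View pics/t3c.png

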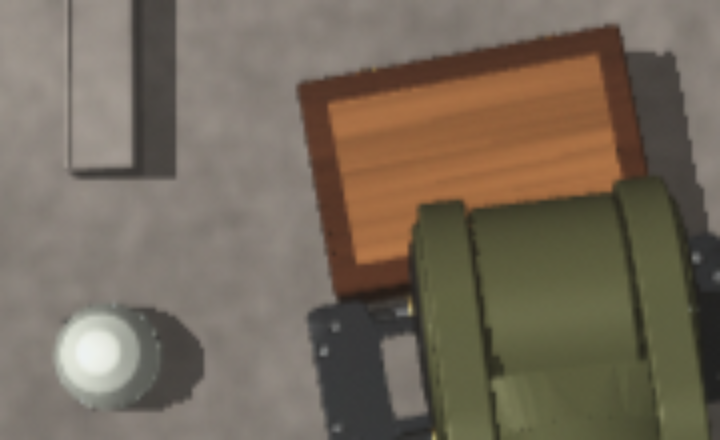

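The latch looks folded: only its hasp shows at (319,281), and the box moved forward about 12 mm. Next I'll open the jaws, square to world y and tilt so the tips lead.

Call:
{"name": "servo_tool", "arguments": {
  "moves": "0 0 0 0 -0.17 0.11 -1;0 0 0 0 -0.17 0.11 -1;0 0 0 0 -0.17 0.11 -1;0 0 0 0 0 0 -1;0 0 0 0 0 0 -1"
}}

```text
time_s: 4.68
tool_pos: [0.4349, -0.023, 0.1879]
tool_rot: [179.1, 11.9, -177.9]
force: [0.4, -0.5, -0.3]
grip_width: 0.0672
```

Run:
```python
from h import *
o=st(); R=tool(o)[:3,:3]; print(R.round(3)); to([.44,-.012,.028])
d=np.load('pics/w3.npz'); P=np.load('pics/w3P.npy'); im=d['img'].astype(int); m=(im[...,0]-im[...,2]>90)&(d['range_z']>.1)
m[:262]=0;m[300:]=0;m[:,:300]=0;m[:,340:]=0
for r in range(264,296,3):
    k=P[r][m[r]]
    if len(k)>3: print(r,len(k),np.median(k,axis=0).round(4))
```

```text
4.6833 pos [ 0.4349 -0.023   0.1879] rot [ 179.12   11.94 -177.93] F [ 0.4 -0.5 -0.3] w 0.0672 q [-18. -17.  16. 125.   5.  60.  88.]
[[-0.978 -0.039  0.206]
 [-0.035  0.999  0.023]
 [-0.207  0.015 -0.978]]
tool delta [0.0277 0.0084 0.1577]
273 23 [ 0.4837 -0.0165  0.0192]
285 25 [ 0.483  -0.0172  0.0516]
288 28 [ 0.4851 -0.0165  0.0535]
```

The lever stands vertical (x 0.483 both at z 0.052 and at z 0.019), so it is folded. Now descending in front of the box with the jaws astride the latch.

Call:
{"name": "servo_tool", "arguments": {
  "moves": "0.006 0.002 0.03 0 0 0.07 -1;0.006 0.002 0.035 0 0 0 -1;0.006 0.002 0.035 0 0 0 -1;0.006 0.001 0.03 0 0 0 -1;0.004 0.001 0.02 0 0 0 -1;0 0 0 0 0 0 -1"
}}

```text
time_s: 5.18
tool_pos: [0.4458, -0.0094, 0.0334]
tool_rot: [178.7, 12.6, -179.8]
force: [-0.8, 0.2, -0.9]
grip_width: 0.0868
```

Run:
```python
from h import *
o=st(); R=tool(o)[:3,:3]; print(R.round(3)); to([.44,-.012,.028],180,180,12)
```

```text
5.1833 pos [ 0.4458 -0.0094  0.0334] rot [ 178.69   12.56 -179.75] F [-0.8  0.2 -0.9] w 0.0868 q [-20.  -4.  19. 134.   0.  37.  89.]
[[-0.976 -0.009  0.217]
 [-0.004  1.     0.024]
 [-0.217  0.022 -0.976]]
tool delta [ 0.0068 -0.0026  0.004 ]
rot units [0.048 0.019 0.009]
```

Call:
{"name": "servo_tool", "arguments": {
  "moves": "-0.0078 0 0.0032 0.024 0 0 -1;-0.0078 0 0.0032 0.024 0 0 -1;-0.0078 0 0.0017 0 0 0 -1;-0.0078 0 0.0017 0 0 0 -1;-0.0078 0 0.0017 0 0 0 -1;-0.0078 0 0.0017 0 0 0 -1;-0.0078 0 0.0017 0 0 0 -1"
}}

```text
time_s: 5.77
tool_pos: [0.5057, -0.005, 0.0319]
tool_rot: [-179.8, 12.3, -179.2]
force: [-2.1, 0.0, -1.0]
grip_width: 0.0869
```

Run:
```python
from h import *
o=st(); 
d=snap('top','t4'); cv2.imwrite('pics/t4c.png',cv2.resize(d['img'][140:300,210:390,::-1],None,fx=3.6,fy=3.6))
```

```text
5.7667 pos [ 0.5057 -0.005   0.0319] rot [-179.77   12.27 -179.15] F [-2.1  0.  -1. ] w 0.0869 q [-20.   5.  18. 126.  -1.  37.  89.]
```

View pics/t4c.png

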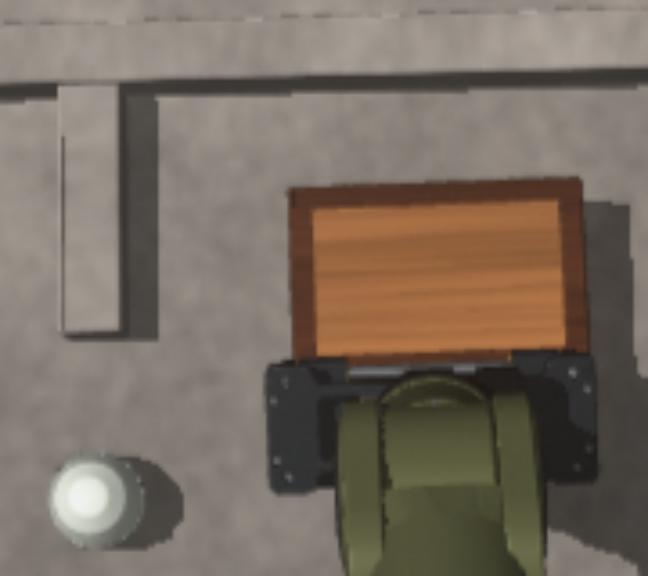

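The box is nearly square already, so I'll keep pushing towards the long kerb.

Call:
{"name": "servo_tool", "arguments": {
  "moves": "-0.0078 0 0.0022 0 0 0.03 -1;-0.0078 0 0.0022 0 0 0 -1;-0.0078 0 0.0022 0 0 0 -1;-0.0078 0 0.0022 0 0 0 -1;-0.0078 0 0.0022 0 0 0 -1;-0.0078 0 0.0022 0 0 0 -1;-0.0078 0 0.0018 0 0 0 -1;-0.0059 0 0.0013 0 0 0 -1"
}}

```text
time_s: 6.48
tool_pos: [0.5745, -0.0067, 0.0296]
tool_rot: [-180.0, 12.2, 179.7]
force: [-3.7, -0.2, 2.6]
grip_width: 0.0874
```

Call:
{"name": "servo_tool", "arguments": {
  "moves": "-0.0039 0 0.0009 0 0 0 -1;-0.0039 0 0.0009 0 0 0 -1;-0.0039 0 0.0009 0 0 0 -1;-0.0039 0 0.0009 0 0 0 -1"
}}

```text
time_s: 6.82
tool_pos: [0.5829, -0.0071, 0.026]
tool_rot: [-180.0, 10.9, 179.8]
force: [-15.5, -0.5, 9.0]
grip_width: 0.087
```

Run:
```python
from h import *
o=st(); 
d=snap('top','t5'); cv2.imwrite('pics/t5c.png',cv2.resize(d['img'][140:300,210:390,::-1],None,fx=3.6,fy=3.6))
```

```text
6.8167 pos [ 0.5829 -0.0071  0.026 ] rot [-179.98   10.93  179.81] F [-15.5  -0.5   9. ] w 0.087 q [-18.  15.  18. 115.  -6.  40.  93.]
```

View pics/t5c.png

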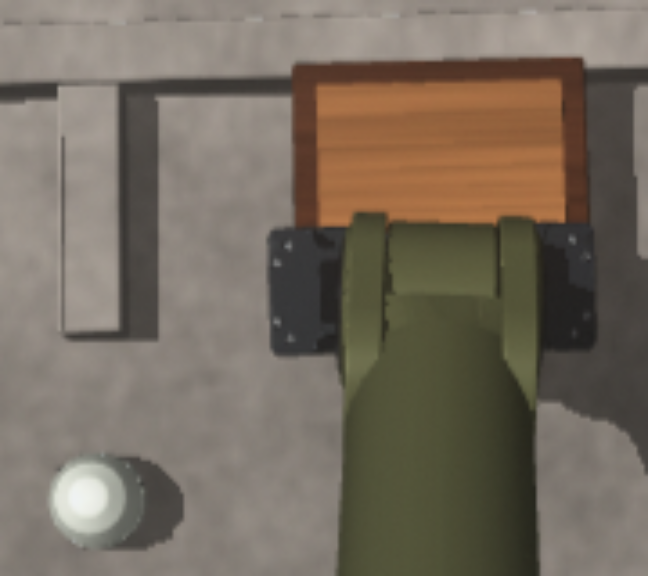

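The box back is against the long kerb, with 15 N of contact force. I'll back off, rise and turn to work on the right end.

Call:
{"name": "servo_tool", "arguments": {
  "moves": "0.015 0 -0.003 0 0 0 -1;0.02 0 -0.004 0 0 0 -1;-0.004 0 -0.02 0 0 0 -0.8;-0.008 0 -0.04 0 0 0 -0.6;-0.008 0 -0.04 0 0 0 -0.38;-0.004 0 -0.02 0 0.2 0 -0.38;0 0 0 0 0.18 0 -0.38"
}}

```text
time_s: 7.45
tool_pos: [0.5462, -0.007, 0.1529]
tool_rot: [180.0, 0.2, 179.9]
force: [0.4, -0.2, -0.2]
grip_width: 0.0635
```

Call:
{"name": "servo_tool", "arguments": {
  "moves": "0 0 0 0 0 0.24 -0.38;0 0 0 0 0 0.24 -0.38;0 0 0 0 0 0.24 -0.38;0 0 0 0 0 0.24 -0.38;0 0 0 0 0 0.24 -0.38;0 0 0 0 0 0.24 -0.38;0 0 0 0 0 0.24 -0.38;0 0 0 0 0 0.24 -0.38;0 0 0 0 0 0.24 -0.38;0 0 0 0 0 0.24 -0.38;0 0 0 0 0 0.24 -0.38;0 0 0 0 0 0.24 -0.38;0 0 0 0 0 0.24 -0.38"
}}

```text
time_s: 8.53
tool_pos: [0.5725, -0.0063, 0.1628]
tool_rot: [177.1, -0.1, 87.0]
force: [-0.3, 0.2, 0.5]
grip_width: 0.0601
```

Run:
```python
from h import *
o=st(); to([.6525,-.135,.14],90,180-12,0); R=Rn.from_euler('xyz',[168,0,90],degrees=True).as_matrix(); print(R.round(3))
d=snap('top','t6'); cv2.imwrite('pics/t6c.png',cv2.resize(d['img'][140:300,210:390,::-1],None,fx=3.6,fy=3.6))
P=pts(d); x,y,z=P[...,0],P[...,1],P[...,2]
m=(z>.069)&(z<.083)&(x>.57)&(x<.74)&(y>-.15)&(y<.15); print(np.percentile(P[m],[.5,2,98,99.5],axis=0).round(4))
```

```text
8.5333 pos [ 0.5725 -0.0063  0.1628] rot [ 1.7709e+02 -1.0000e-01  8.7050e+01] F [-0.3  0.2  0.5] w 0.0601 q [-27.  10.  27. 103.  -5.  65.  -1.]
tool delta [-0.1244  0.0853  0.027 ]
rot units [-0.317  0.01  -0.103]
[[ 0.     0.978  0.208]
 [ 1.    -0.    -0.   ]
 [ 0.     0.208 -0.978]]
[[ 0.594  -0.1025  0.0693]
 [ 0.5957 -0.1019  0.0699]
 [ 0.7113  0.0764  0.0801]
 [ 0.713   0.0769  0.0819]]
```

View pics/t6c.png

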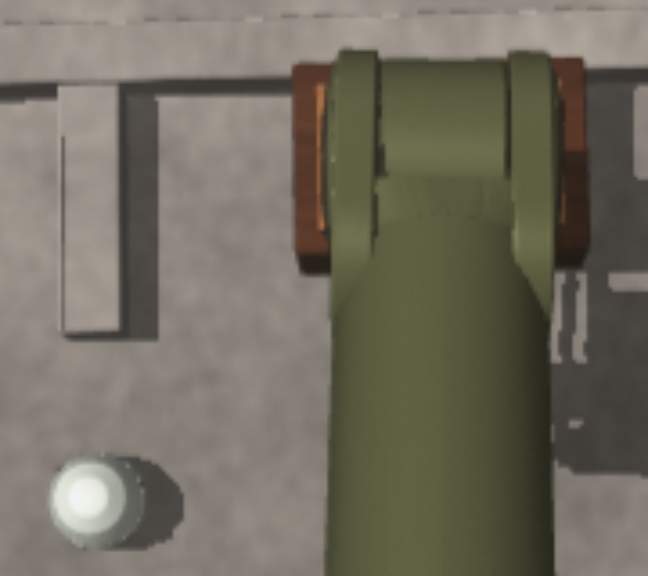

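Run:
```python
from h import *
to([.6525,-.145,.15],90,180,-12)
```

```text
tool delta [-0.1339  0.0868  0.0171]
rot units [ 0.114  0.417 -0.103]
```

Call:
{"name": "servo_tool", "arguments": {
  "moves": "-0.027 0.017 0.002 0.05 0 -0.05 -0.38;-0.03 0.018 0.002 0.06 0 -0.05 -0.38;-0.03 0.018 0 0 0 0 -0.38;-0.03 0.018 0 0 0 0 -0.38;-0.02 0.015 0 0 0.14 0 -0.38;0 0 0 0 0.14 0 -0.38;0 0 0 0 0.14 0 -0.38;0 0 0 0 0 0 -0.38"
}}

```text
time_s: 9.25
tool_pos: [0.67, -0.1456, 0.1586]
tool_rot: [179.2, -12.3, 92.0]
force: [-0.6, -1.7, 0.1]
grip_width: 0.0599
```

Run:
```python
from h import *
st();to([.6525,-.14,.029],90,180,-12)
```

```text
9.25 pos [ 0.67   -0.1456  0.1586] rot [179.23 -12.34  92.05] F [-0.6 -1.7  0.1] w 0.0599 q [ -3.  29.  27.  81. -25.  78.  30.]
tool delta [-0.0216 -0.019   0.1277]
rot units [ 0.012 -0.012  0.07 ]
```

Call:
{"name": "servo_tool", "arguments": {
  "moves": "-0.006 -0.01 0.01 0.012 -0.012 0.035 -0.38;-0.006 -0.009 0.02 0 0 0.035 -0.38;-0.005 0 0.03 0 0 0 -0.38;-0.005 0 0.03 0 0 0 -0.38"
}}

```text
time_s: 9.58
tool_pos: [0.6597, -0.1538, 0.0714]
tool_rot: [178.7, -11.2, 90.5]
force: [-0.2, -0.7, -0.3]
grip_width: 0.0601
```

Run:
```python
from h import *
st();to([.6525,-.138,.029],90,180,-12)
```

```text
9.5833 pos [ 0.6597 -0.1538  0.0714] rot [178.73 -11.25  90.52] F [-0.2 -0.7 -0.3] w 0.0601 q [ -3.  32.  27.  88. -27.  68.  32.]
tool delta [ 0.0073 -0.0081  0.0445]
rot units [0.041 0.026 0.018]
```

Call:
{"name": "servo_tool", "arguments": {
  "moves": "0 -0.007 0.012 0.041 0.026 0.018 -0.38;0 0 0.016 0 0 0 -0.38;0 0 0.014 0 0 0 -0.38;0 0 0 0 0 0 -0.38"
}}

```text
time_s: 9.92
tool_pos: [0.6499, -0.1397, 0.023]
tool_rot: [-179.5, -12.0, 90.5]
force: [-0.8, 0.2, -0.6]
grip_width: 0.0602
```

Run:
```python
from h import *
st();to([.6525,-.138,.029],90,180,-12)
d=snap('top','t7'); cv2.imwrite('pics/t7c.png',cv2.resize(d['img'][140:300,210:420,::-1],None,fx=3.6,fy=3.6))
```

```text
9.9167 pos [ 0.6499 -0.1397  0.023 ] rot [-179.48  -11.99   90.49] F [-0.8  0.2 -0.6] w 0.0602 q [ -3.  35.  25.  90. -28.  66.  33.]
tool delta [ 0.0029  0.0026 -0.0056]
rot units [-0.022  0.     0.017]
```

View pics/t7c.png

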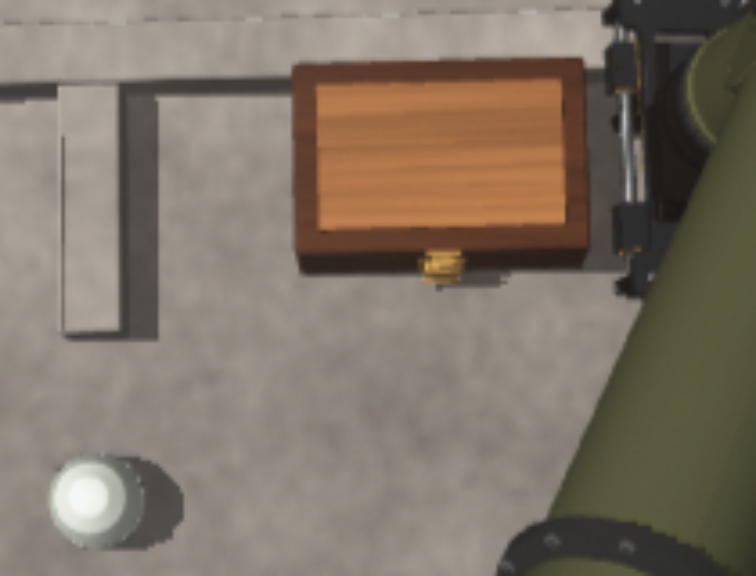

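The box is square to the long kerb, the latch is folded with its hasp at (443,266), and the jaws are clear of the right end. Pushing +y now.

Call:
{"name": "servo_tool", "arguments": {
  "moves": "0.01 0.001 -0.002 -0.02 0 0.017 -0.38;0.01 0.001 0 0 0 0 -0.38;0.008 0 0.0017 0 0 0 -0.38;0.008 0 0.0017 0 0 0 -0.38;0.008 0 0.0017 0 0 0 -0.38;0.008 0 0.0017 0 0 0 -0.38;0.008 0 0.0017 0 0 0 -0.38"
}}

```text
time_s: 10.55
tool_pos: [0.6559, -0.0808, 0.0372]
tool_rot: [179.4, -11.4, 90.0]
force: [0.3, -2.3, -1.6]
grip_width: 0.06
```

Run:
```python
from h import *
st();to([.6525,-.01,.029],90,180,-12)
d=snap('top','t8'); cv2.imwrite('pics/t8c.png',cv2.resize(d['img'][140:300,210:420,::-1],None,fx=3.6,fy=3.6))
```

```text
10.55 pos [ 0.6559 -0.0808  0.0372] rot [179.36 -11.44  89.97] F [ 0.3 -2.3 -1.6] w 0.06 q [ -8.  32.  25.  93. -27.  63.  27.]
tool delta [ 0.0678 -0.0037  0.022 ]
rot units [ 0.022  0.019 -0.001]
```

View pics/t8c.png

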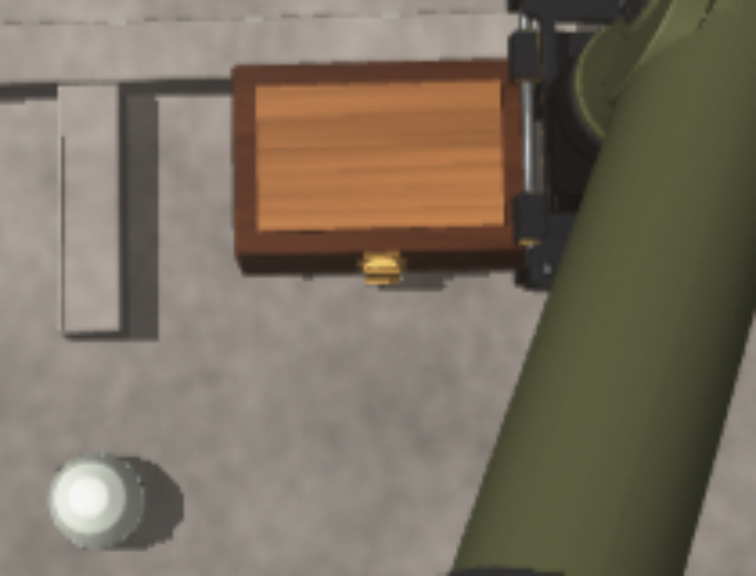

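Call:
{"name": "servo_tool", "arguments": {
  "moves": "0.0075 0 0.004 0.011 0.01 0 -0.38;0.0075 0 0.004 0.011 0.01 0 -0.38;0.0075 0 0.003 0 0 0 -0.38;0.0075 0 0.003 0 0 0 -0.38;0.0075 0 0.003 0 0 0 -0.38;0.0075 0 0.002 0 0 0 -0.38;0.0075 0 0.002 0 0 0 -0.38"
}}

```text
time_s: 11.18
tool_pos: [0.6584, -0.0283, 0.0307]
tool_rot: [179.7, -11.6, 89.8]
force: [-0.7, -4.3, 3.2]
grip_width: 0.0599
```

Call:
{"name": "servo_tool", "arguments": {
  "moves": "0.005 0 0.001 0 0 0 -0.38;0.005 0 0.001 0 0 0 -0.38;0.004 0 0.001 0 0 0 -0.38"
}}

```text
time_s: 11.43
tool_pos: [0.6584, -0.0105, 0.0305]
tool_rot: [179.7, -11.6, 89.9]
force: [-1.2, -3.7, 3.4]
grip_width: 0.0604
```

Run:
```python
from h import *
st();to([.6525,-.005,.029],90,180,-12)
```

```text
11.4333 pos [ 0.6584 -0.0105  0.0305] rot [179.66 -11.63  89.86] F [-1.2 -3.7  3.4] w 0.0604 q [-13.  31.  24.  94. -27.  61.  21.]
tool delta [ 0.0051 -0.0059  0.0026]
rot units [ 0.013  0.013 -0.005]
```

Call:
{"name": "servo_tool", "arguments": {
  "moves": "0.004 0 0.001 0 0 0 -0.38;0.004 0 0.001 0 0 0 -0.38;0.004 0 0.001 0 0 0 -0.38;0.004 0 0.001 0 0 0 -0.38"
}}

```text
time_s: 11.77
tool_pos: [0.6584, -0.0071, 0.0307]
tool_rot: [179.6, -10.6, 89.6]
force: [-1.8, -9.7, 4.7]
grip_width: 0.0601
```

Run:
```python
from h import *
st()
d=snap('top','t9'); cv2.imwrite('pics/t9c.png',cv2.resize(d['img'][140:300,210:420,::-1],None,fx=3.6,fy=3.6))
P=pts(d); x,y,z=P[...,0],P[...,1],P[...,2]
m=(z>.069)&(z<.083)&(x>.57)&(x<.74)&(y>-.01)&(y<.25); print(np.percentile(P[m],[.5,2,98,99.5],axis=0).round(4))
```

```text
11.7667 pos [ 0.6584 -0.0071  0.0307] rot [179.56 -10.57  89.6 ] F [-1.8 -9.7  4.7] w 0.0601 q [-15.  31.  24.  94. -26.  61.  20.]
[[0.5939 0.0154 0.0694]
 [0.5951 0.0197 0.0703]
 [0.7106 0.1833 0.0811]
 [0.7127 0.1859 0.0822]]
```

View pics/t9c.png

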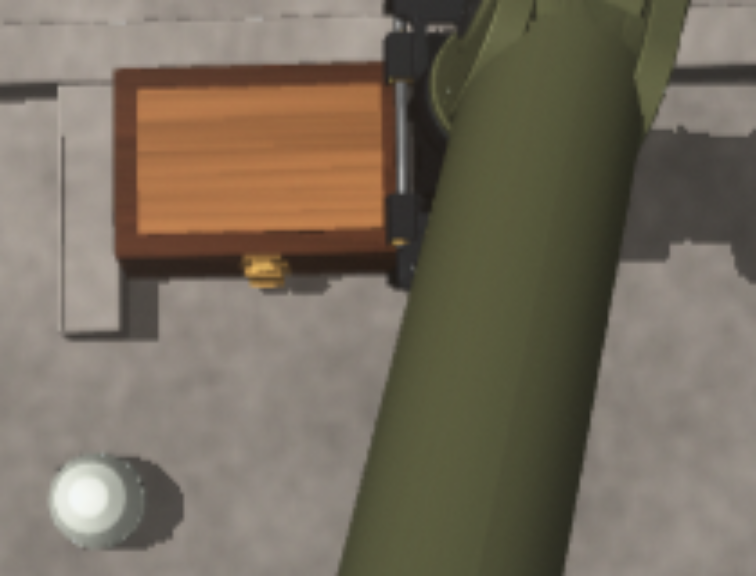

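The left end meets the short kerb, with force climbing to 9.7 N. One more firm press, then I'll back off and go to the front for a final squaring nudge.

Call:
{"name": "servo_tool", "arguments": {
  "moves": "0.005 0 0.001 0 0 0 -0.38;0.005 0 0.001 0 0 0 -0.38;-0.01 0 -0.002 0 0 0 -0.38;-0.02 0 -0.004 0 0 0 -0.38;-0.02 0 -0.004 0 0 0 -0.38;0.004 0 -0.02 0 0 0 -0.38;0.006 0 -0.035 0 0 0 -0.38;0.006 0 -0.035 0 0 0 -0.6;0.006 0 -0.035 0 -0.2 0 -0.8;0 0 0 0 -0.17 0 -1"
}}

```text
time_s: 12.65
tool_pos: [0.6523, -0.0545, 0.1563]
tool_rot: [-179.6, -0.1, 88.8]
force: [2.3, 1.4, 0.3]
grip_width: 0.0729
```

Call:
{"name": "servo_tool", "arguments": {
  "moves": "0 -0.02 0 0 0 -0.24 -1;0 -0.02 0 0 0 -0.24 -1;0 -0.02 0 0 0 -0.24 -1;0 -0.02 0 0 0 -0.24 -1;0 -0.02 0 0 0 -0.24 -1;0 0 0 0 0 -0.24 -1;0 0 0 0 0 -0.24 -1;0 0 0 0 0 -0.24 -1;0 0 0 0 0 -0.24 -1;0 0 0 0 0 -0.24 -1;0 0 0 0 0 -0.24 -1;0 0 0 0 0 -0.24 -1;0 0 0 0 0 -0.24 -1"
}}

```text
time_s: 13.73
tool_pos: [0.5504, -0.0388, 0.1537]
tool_rot: [177.9, -0.7, -177.9]
force: [0.5, -0.1, -0.1]
grip_width: 0.087
```

Run:
```python
from h import *
st();to([.535,.095,.12],180,180,12)
d=snap('top','t10'); cv2.imwrite('pics/t10c.png',cv2.resize(d['img'][140:300,210:420,::-1],None,fx=3.6,fy=3.6))
P=pts(d); x,y,z=P[...,0],P[...,1],P[...,2]
m=(z>.069)&(z<.083)&(x>.57)&(x<.74)&(y>-.03)&(y<.25); print(np.percentile(P[m],[.5,2,98,99.5],axis=0).round(4))
```

```text
13.7333 pos [ 0.5504 -0.0388  0.1537] rot [ 177.85   -0.74 -177.93] F [ 0.5 -0.1 -0.1] w 0.087 q [-15.  10.  19. 103.  -6.  68.  99.]
tool delta [0.0101 0.1329 0.0389]
rot units [ 0.082 -0.446  0.064]
[[0.5941 0.0087 0.0698]
 [0.5965 0.0118 0.0706]
 [0.7109 0.1835 0.0812]
 [0.7132 0.1867 0.0823]]
```

View pics/t10c.png

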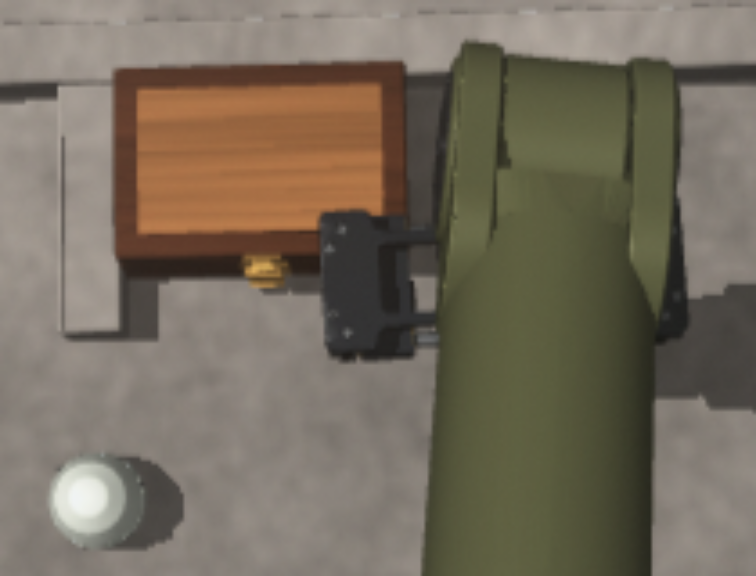

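Call:
{"name": "servo_tool", "arguments": {
  "moves": "0.002 0.03 0 0.041 -0.15 0.032 -1;0.002 0.034 0 0.041 -0.15 0.032 -1;0.004 0.034 0 0 -0.146 0 -1;0.006 0.03 0.01 0 0 0 -1;0.006 0.005 0.03 0 0 0 -1;0 0 0 0 0 0 -1"
}}

```text
time_s: 14.28
tool_pos: [0.5345, 0.1065, 0.1102]
tool_rot: [179.4, 12.4, 179.4]
force: [-1.1, -1.5, -1.4]
grip_width: 0.087
```

Run:
```python
from h import *
st();to([.555,.096,.03],180,180,12)
```

```text
14.2833 pos [0.5345 0.1065 0.1102] rot [179.35  12.36 179.36] F [-1.1 -1.5 -1.4] w 0.087 q [-27.   3.  11. 117.   3.  48.  72.]
tool delta [-0.003  -0.0112  0.0826]
rot units [ 0.018  0.013 -0.022]
```

Call:
{"name": "servo_tool", "arguments": {
  "moves": "0 -0.006 0.025 0.018 0.013 -0.022 -1;0 -0.005 0.025 0 0 0 -1;0 0 0.02 0 0 0 -1;0 0 0.01 0 0 0 -1;-0.005 0 0.001 0 0 0 -1;-0.005 0 0.001 0 0 0 -1"
}}

```text
time_s: 14.78
tool_pos: [0.5626, 0.1005, 0.0332]
tool_rot: [179.5, 11.9, 179.5]
force: [-0.2, 0.6, 0.3]
grip_width: 0.0873
```

Call:
{"name": "servo_tool", "arguments": {
  "moves": "-0.005 0 0.001 0 0 0 -1;-0.005 0 0.001 0 0 0 -1;-0.005 0 0.001 0 0 0 -1;-0.005 0 0.001 0 0 0 -1"
}}

```text
time_s: 15.12
tool_pos: [0.5831, 0.1007, 0.0365]
tool_rot: [179.5, 11.6, 179.5]
force: [-26.8, -1.1, 17.6]
grip_width: 0.0873
```

It stopped at the same x as before (0.583, 27 N), so the back is on the long kerb. I'll back off and check.

Call:
{"name": "servo_tool", "arguments": {
  "moves": "0.005 0 -0.001 0 0 0 -1;0.02 0 -0.004 0 0 0 -1;0.03 0 -0.006 0 0 0 -1;0.02 0 -0.02 0 0 0 -1;0 0 -0.04 0 0 0 -1;0 0 -0.04 0 0 0 -1;0 0 -0.04 0 0 0 -1;0 0 -0.02 0 0 0 -1;0 0 0 0 0 0 -1"
}}

```text
time_s: 15.87
tool_pos: [0.4732, 0.1002, 0.2]
tool_rot: [179.3, 11.8, 179.3]
force: [0.3, 1.1, -0.1]
grip_width: 0.0868
```

Run:
```python
from h import *
o=st()
d=snap('wrist','w11');P=pts(d,tool(o)@d['hand_eye']); np.save('pics/w11P.npy',P)
d=snap('scene','s11'); cv2.imwrite('pics/s11c.png',cv2.resize(d['img'][180:340,240:450,::-1],None,fx=3.6,fy=3.6))
P=pts(d); x,y,z=P[...,0],P[...,1],P[...,2]
m=(z>.07)&(z<.083)&(x>.57)&(x<.74)&(y>-.03)&(y<.25); print('scene',np.percentile(P[m],[.5,2,98,99.5],axis=0).round(4))
r=cv2.minAreaRect((P[m][:,:2]*1000).astype('float32'));print(r)
d=snap('top','t11'); cv2.imwrite('pics/t11c.png',cv2.resize(d['img'][140:300,210:420,::-1],None,fx=3.6,fy=3.6))
```

```text
15.8667 pos [0.4732 0.1002 0.2   ] rot [179.32  11.84 179.29] F [ 0.3  1.1 -0.1] w 0.0868 q [-28. -10.  10. 118.   6.  61.  69.]
scene [[0.5964 0.0074 0.0714]
 [0.5985 0.0101 0.073 ]
 [0.7141 0.1823 0.0797]
 [0.7151 0.1849 0.0804]]
((655.2044067382812, 96.23784637451172), (121.62786865234375, 179.93045043945312), 0.06920581310987473)
```

View pics/s11c.png

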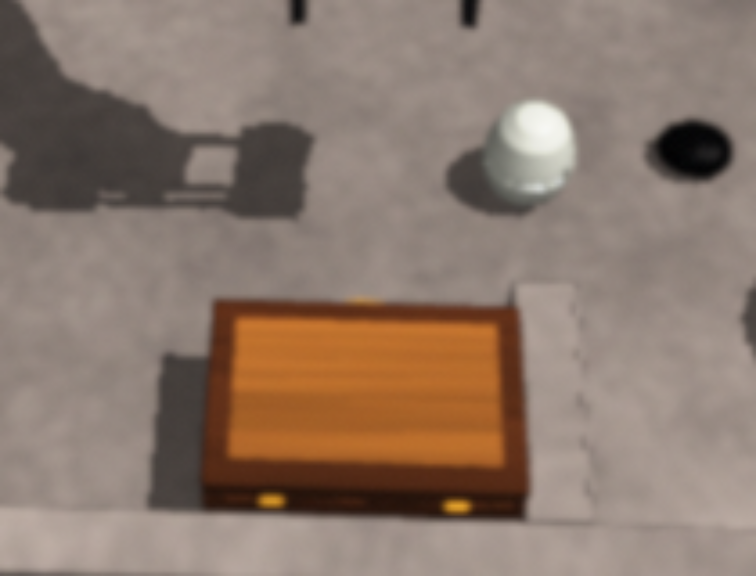

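View pics/w11.png

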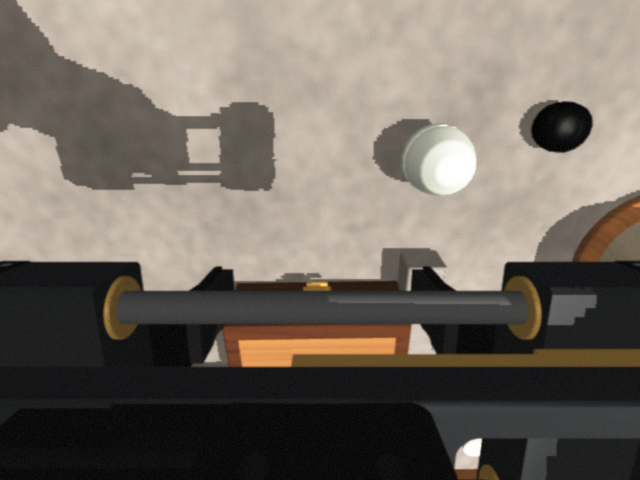

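View pics/t11c.png

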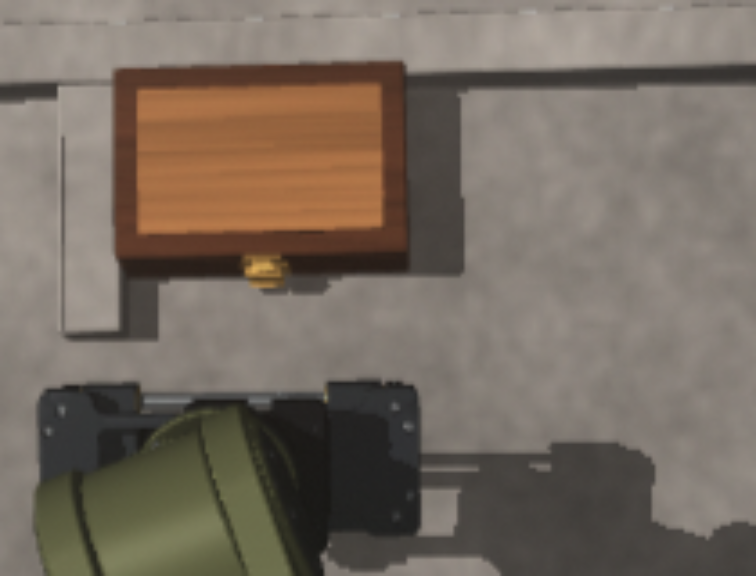

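The box sits flush in both views, with yaw about 0.07°. Next I'll check the latch angle by depth.

Run:
```python
from h import *
for n,reg in [('t11',(205,225,270,300)),('w11',(270,300,290,350))]:
    d=np.load(f'pics/{n}.npz'); P=np.load('pics/w11P.npy') if n[0]=='w' else pts(dict(d))
    im=d['img'].astype(int); a,b,c,e=reg
    m=(im[...,0]-im[...,2]>50)&(im[...,1]-im[...,2]>25); k=np.zeros_like(m);k[a:b,c:e]=1; m&=k
    for r in range(a,b):
        q=P[r][m[r]]
        if len(q)>2: print(n,r,len(q),np.median(q,axis=0).round(4))
    fm=k&~m
    q=P[fm]; q=q[(q[:,2]>.02)&(q[:,2]<.06)&(q[:,0]>.57)]; print('face',np.median(q,axis=0).round(4))
```

```text
t11 211 10 [0.594  0.0967 0.0709]
t11 212 8 [0.5925 0.0994 0.0673]
t11 213 12 [0.5922 0.0953 0.0546]
t11 214 10 [0.5885 0.0975 0.065 ]
t11 215 10 [0.5878 0.098  0.0551]
t11 216 10 [0.5861 0.096  0.0519]
t11 218 10 [0.5864 0.0979 0.022 ]
t11 219 7 [0.5851 0.0995 0.0155]
face [0.5939 0.0867 0.0369]
w11 282 21 [0.5852 0.0963 0.0164]
w11 283 23 [0.5854 0.0963 0.018 ]
w11 284 23 [0.5863 0.0962 0.0186]
w11 285 23 [0.5871 0.0963 0.0191]
w11 286 25 [0.5875 0.0962 0.0206]
w11 287 28 [0.5878 0.0957 0.0221]
w11 288 28 [0.5877 0.0957 0.0241]
w11 289 28 [0.5877 0.0957 0.0259]
w11 290 26 [0.5876 0.0957 0.0278]
face [0.5927 0.1112 0.0209]
```

The lever is vertical, at x 0.588 over its length with the rolled end 8 to 9 mm proud of the face, so it is folded flat. The arm is clear of everything, so I'll compare the bystanders with the start and hand in.

Run:
```python
from h import *
for n in ['t0','t11']:
    d=dict(np.load('pics/top0.npz' if n=='t0' else 'pics/t11.npz')); P=pts(d); x,y,z=P[...,0],P[...,1],P[...,2]
    out=[]
    for a,b,c,e in [(.46,.54,-.31,-.21),(.4,.5,.16,.24),(.39,.46,.28,.36),(.39,.48,-.48,-.39),(.48,.61,-.48,-.37),(.46,.66,.34,.53)]:
        m=(z>.012)&(x>a)&(x<b)&(y>c)&(y<e)&(z<.25); out.append(np.median(P[m][:,:2],axis=0).round(3).tolist())
    print(n,out)
print(st()['joint_velocities'].round(2)); print(env.sign_off())
```

```text
t0 [[0.493, -0.26], [0.448, 0.2], [0.426, 0.317], [0.435, -0.431], [0.548, -0.419], [0.553, 0.429]]
t11 [[0.493, -0.26], [nan, nan], [0.426, 0.317], [0.435, -0.431], [0.548, -0.419], [0.553, 0.429]]
16.0167 pos [0.471  0.0992 0.194 ] rot [179.53  11.36 179.31] F [-1.2 -0.9 -0.3] w 0.087 q [-28. -10.  10. 118.   6.  60.  69.]
[ 0.04  1.9   0.01  1.79 -0.06  0.04 -0.02]
the job is handed in; nothing more can be done
None
  return _methods._mean(a, axis=axis, dtype=dtype,
  ret = um.true_divide(
```

The job is handed in at 16.0 s, with the latch folded and the box pushed into the corner. I folded the lever with the closed fingertips, then pushed the box with the open tips astride the latch until its back met the long kerb. After that I pushed its right end until the left end met the short kerb, and gave the front a final nudge.

**Last checks:**
- **Box:** yaw is about 0.07°. The back and left edges are within about 2 mm of the kerb faces in the cameras, and contact forces rose at each kerb (27 N at the back, about 10 N at the left end). I saw no sign of tipping or of the lid opening.
- **Latch:** the lever measures vertical and 6 to 9 mm proud of the face, so it is folded.
- **Other things:** both pebbles, tealight, vase and the dome on its base have not moved in the top camera. The timer could not be compared because the arm hid it from that camera. The scene and wrist views show it upright, and nothing touched it as far as I saw.
- **Arm:** the gripper was about 19 cm above the shelf and clear of everything. At hand-in the arm still read a small residual motion of about 2°/s on two joints.

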